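Crack open the stuck lid of the degreasing tank and hold it ajar

ROBOT

A 6-joint arm with a two-finger parallel gripper is mounted at the origin on the work surface. World frame = base frame: x ahead of the robot, y to its left, z up, the work surface at z = 0. Lengths are in m, angles in degrees, forces in N, time in s.
With the tool pointing down it reaches from about 0.4 to 0.825 m from the base axis. Payload 7 kg.
Tool frame: the origin (TCP) lies between the finger pads; the fingertips stand 22 mm ahead of it and the grasp point (between the pads) lies 3 mm ahead of it; z points along the fingers, y is the line along which they close (so a half turn about z gives the same grasp; the last joint's range is limited). The gripper opens to 88 mm and grips with 3 to 60 N. Pads are 19 mm wide; open, the fingers measure 130 mm over their backs; the gripper's body (78 mm by 193 mm) begins 47 mm behind the grasp point.
Start: joints at [-48.581, 20.546, 0.682, 0, -70.136, -16.507], TCP at [0.284, -0.612, 0.249] pointing down, gripper open.
Joint ranges: [-176.03, 176.03], [-82.01, 121.73], [-58.28, 71.71], [-173.87, 95.51], [-174.79, -0.11], [-173.66, 173.66]. Speed limits (degrees/s): [136.94, 136.94, 172.46, 180, 180, 180].

INTERFACE

Orientations are given as [roll, pitch, yaw] about the fixed x, y, z axes, in that order (R = Rz(yaw) Ry(pitch) Rx(roll)).
In Python, from plant import ctrl gives the robot as it stands.
- The arm moves only by the tool apply_moves, never from a script. Its argument "targets" is a list of rows, each an object with "travel": the shift along the tool's x, y, z in mm, a list of three; "roll": the turn about the tool's z in degrees; "jaw": the finger opening in mm, from 0 to 87.6. In form: [{"travel": [tx, ty, tz], "roll": roll, "jaw": jaw}, ...]. A call has 1 to 10 rows; each row shifts and turns the commanded pose from where the row before left it, along the tool's axes as they then stand; what a row does not reach is not made up. A row lasts 1/10 s, in which the tool goes at most 50 mm and 8.59 degrees, less where a joint would pass 70% of its speed; a pose out of reach is approached as far as the arm can. A call with a gripper value outside its range is refused whole. The fingers move at their own pace and stop on an object; the grip force is fixed at half the most. Time passes only in rows, so rows that do not move let the fingers close. It gives the time, the measured TCP pose, the force, the opening and the grip force at its end, in the units of the state.
- ctrl.get_obs(): the state, without advancing time (a new reading comes with each control period).
- ctrl.snapshot(name): name is "scene" or "top" or "wrist"; returns the picture (384x512x3 uint8, red, green, blue); there is no depth.
- ctrl.calibration(name): a dict with "K" (3x3 intrinsics, pixels), "extrinsics" (4x4, takes a point from camera to world coordinates); the wrist camera has in their place "hand_eye" (4x4, takes a point from camera to tool coordinates, whose origin is the TCP and whose axes are the flange's). Camera axes: x right, y down, z forward; pixel columns grow to the right and rows downward; lengths in m; the calibration is good to about 2 mm. A picture is of the moment at which its call begins: read the wrist's pose just before it. calibration takes no time and is no camera call.
- ctrl.close_job(): hands the job in; it is judged then, once.
The state is a dict: "clock": time; "joint_pos": joint angles; "qvel": joint speeds; "tau": joint torques, N m; "tool_pos": TCP position; "orientation": TCP orientation; "force": force on the tool from outside, world axes, zero at the start; "moment": the same for the moment, N m; "opening": finger opening in m; "gripper_force": force on a finger pad.
Only numpy, scipy, OpenCV 4.12 (cv2) and the standard library are available. Lean on these libraries where they do the work, as an engineer would, in place of code of your own. Each camera call takes 0.05 s, during which the arm holds its last target. There are 200 camera calls.

TASK

Pull the dipstick up out of the lid of the degreasing tank and stand it, tip down, in the tall open steel drip cup. Then take the lid by its bar handle, break it free of its sticky seal without letting it fly up, and hold it level over the tank, about 3 cm above the rim and clear of it, so that the tank can vent. Finish while still holding the lid there, and leave the other things on the bench where they are.

Things in the scene. Friction and masses are not known exactly. Their poses are not given: they have to be found in the camera images.
- tank: grey rectangular sheet-steel tank fixed to the bench, 200 mm (its x) by 240 mm (its y), rim 109 mm above the bench, with a black rubber band round the rim; a brass tap is on its front, towards the robot. Origin: centre of its underside; x points from front to back, z up
- tank_rim (a point): centre of the tank's mouth, level with its rim, 109 mm above the bench
- lid: loose aluminium lid, 208 by 248 mm, 6 mm thick, about 0.45 kg, lying on the rim (axes as the tank's). A 9 mm skirt below it goes into the tank, where two rubber strips grip it: it takes 12 to 21 N straight up to start it, lid's weight included, and lets go suddenly within 3 to 9 mm of lift; then only the weight is left. Origin: centre of the plate's underside, on the rim when shut
- lid_handle (a point): middle of the lid's bar handle: a round steel bar 12 mm thick, 90 mm long along the lid's y (78 mm clear between its two legs), on the middle of the lid; centre line 46 mm above the lid's underside, so 40 mm above its top and 155 mm above the bench when shut (top 161 mm). The bar can turn in the grip; the lid hangs level below it
- port (a point): mouth of the dipstick's port in the lid: a 15 mm hole through a round boss 30 mm across and 10 mm high, its top 125 mm above the bench; 50 mm behind (+x) and 60 mm left (+y) of the tank's centre, in the tank's axes. An upright guide tube lies below it in the tank
- dipstick: dipstick, 169 mm long, 70 g: a steel rod 8 mm thick (115 mm), then a black collar 26 mm across and 6 mm thick, then a black round grip 22 mm thick and 48 mm long (121 to 169 mm above the tip). It starts upright in the port, its collar on the boss, tip about 10 mm above the bench; it lifts straight out, with 3 mm of play all round. Origin: the tip; z runs up to the grip
- dipstick_grip (a point): middle of the dipstick's black grip, 147 mm above its tip on the axis
- drip_cup: tall open round steel cup, fixed to the bench on an 80 mm round foot 4 mm thick; outer diameter 54 mm, wall 4.5 mm (mouth 45 mm wide), rim 110 mm above the bench. It may stand left or right of the tank. Origin: centre of its underside
- cup_floor (a point): centre of the drip cup's inner floor, 5 mm above the bench. A dipstick let go in the cup leans on the rim, about 18 degrees off upright, its collar above the rim
- grease_tin: round closed metal tin, 72 mm across and 85 mm high, with a screw lid; wider and lower than the drip cup. Not needed. Origin: centre of its underside
- spray_can: upright can, 52 mm across, 170 mm high. Not needed. Origin: centre of its underside
- wrench: steel spanner lying on the bench. Not needed. Origin near its middle, x along it
- screwdriver: screwdriver with a black handle lying on the bench. Not needed. Origin near its middle, x along it
- socket: small upright steel spark-plug socket, 28 mm across, 60 mm high. Not needed. Origin: centre of its underside
- bearing: small steel ball-bearing ring, 32 mm across, 12 mm high, lying flat. Not needed. Origin: centre of its underside
Not all that is in view belongs to the job. What is shaped like the dipstick but red or turquoise is not meant.

How it is judged:
By the outcome, as a careful person would: the job done as asked, in the order asked, and still so for the second after the job is handed in, while the arm keeps its last pose, push and grip.
It also fails if it takes over 64 s, if anything falls off the work surface, if the arm or the gripper's body presses on something with over 40 N, if the wrist force passes 120 N, or if a joint passes its speed limit or range.

## Working session

There is one attempt and no reset: what is moved stays moved. The work goes in short steps, Python scripts to look and compute and a tool call to move; the robot and the scene stay as the last step left them, time stands still between calls to the robot, and variables do not carry over. Pictures are saved under pics/ and viewed, at most 10 in all, crops included, and the job is handed in when it is done.

Besides the shell and the picture viewer there is one more tool, called in YAML: its name, and indented under it one key for each argument. apply_moves: Moves the arm, as the interface text tells. Its arguments: {"type":"object","properties":{"targets":{"type":"array","items":{"type":"object","properties":{"travel":{"type":"array","items":{"type":"number"}},"roll":{"type":"number"},"jaw":{"type":"number"}}}}},"required":["targets"]}

```bash
mkdir -p pics; ls
python3 - <<'E'
from plant import ctrl
import cv2,numpy as np
np.set_printoptions(precision=4,suppress=True)
o=ctrl.get_obs();print(o)
for n in("scene","top"):
    cv2.imwrite(f"pics/{n}0.png",ctrl.snapshot(n)[:,:,::-1]);c=ctrl.calibration(n);print(n,c)
print(ctrl.calibration("wrist"))
E
```

```text
pics
{'clock': 0.0, 'joint_pos': array([-48.5804,  20.5897,   0.6334,  -0.0205, -70.1353, -16.5082]), 'qvel': array([-0.012 ,  0.014 ,  0.0176,  0.0596,  0.0323, -0.0286]), 'tau': array([  0.0003, -58.2716,  29.3051,   6.9976,   0.0067,  -0.0002]), 'tool_pos': array([ 0.2841, -0.6118,  0.2476]), 'orientation': array([ 179.9067,   -0.0075, -155.0956]), 'force': array([-0.4863,  0.3176,  0.3628]), 'moment': array([ 0.0343, -0.012 , -0.0003]), 'gripper_force': 0.0, 'opening': 0.08763375058337176}
scene {'K': array([[405.0291,   0.    , 257.0083],
       [  0.    , 405.0291, 187.81  ],
       [  0.    ,   0.    ,   1.    ]]), 'extrinsics': array([[-0.3857,  0.6909, -0.6115,  1.232 ],
       [ 0.9225,  0.2794, -0.2662,  0.2836],
       [-0.013 , -0.6668, -0.7451,  0.9169],
       [ 0.    ,  0.    ,  0.    ,  1.    ]])}
top {'K': array([[361.3352,   0.    , 252.6364],
       [  0.    , 361.3352, 189.7906],
       [  0.    ,   0.    ,   1.    ]]), 'extrinsics': array([[ 0.0224, -0.9956,  0.0912,  0.4841],
       [-0.9997, -0.022 ,  0.0052, -0.0269],
       [-0.0032, -0.0913, -0.9958,  1.0611],
       [ 0.    ,  0.    ,  0.    ,  1.    ]])}
{'K': array([[313.0763,   0.    , 249.6684],
       [  0.    , 313.0763, 193.1637],
       [  0.    ,   0.    ,   1.    ]]), 'hand_eye': array([[ 0.0001, -0.9577, -0.2878,  0.0775],
       [ 1.    , -0.0001,  0.0004, -0.0008],
       [-0.0004, -0.2878,  0.9577, -0.136 ],
       [ 0.    ,  0.    ,  0.    ,  1.    ]])}
```

View pics/scene0.png

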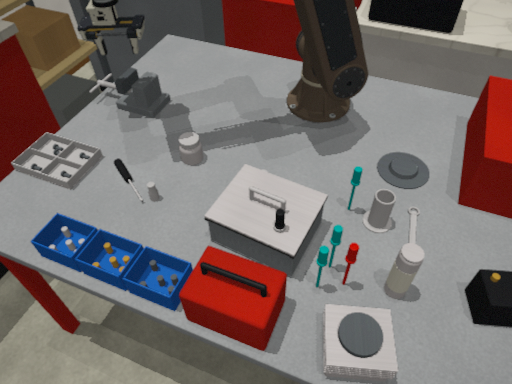

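View pics/top0.png

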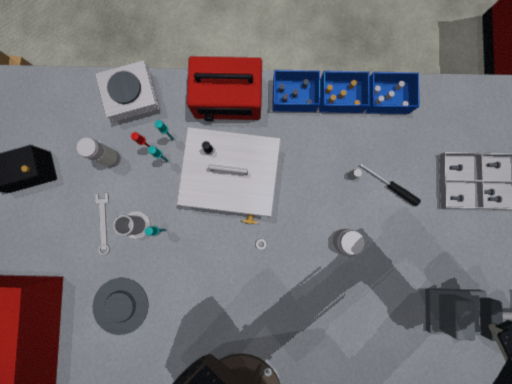

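Scene view: the tank and lid are around (268,215), with the black dipstick at (280,218). Candidates for the dipstick are black (280,218), turquoise (356,178), (336,235) and (322,258), and red (350,252). I choose the black one, which stands in the lid's boss. The cup candidates are the tall open cup at (381,208) and the closed, wider grease tin at (190,148). I choose the open cup. In the top view the dipstick is at (207,147), the handle runs (209,168)–(246,172), and the cup mouth is at (124,225).

Run:
```python
import cv2
t=cv2.imread('pics/top0.png');s=cv2.imread('pics/scene0.png')
cv2.imwrite('pics/topc.png',cv2.resize(t[115:245,95:290],None,fx=4,fy=4,interpolation=cv2.INTER_CUBIC))
cv2.imwrite('pics/scec.png',cv2.resize(s[155:295,205:405],None,fx=4,fy=4,interpolation=cv2.INTER_CUBIC))
```

```text
(no output)
```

View pics/topc.png

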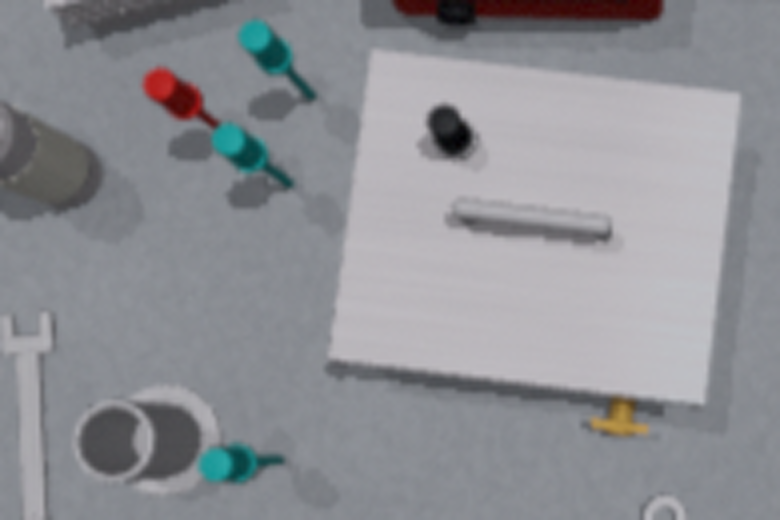

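View pics/scec.png

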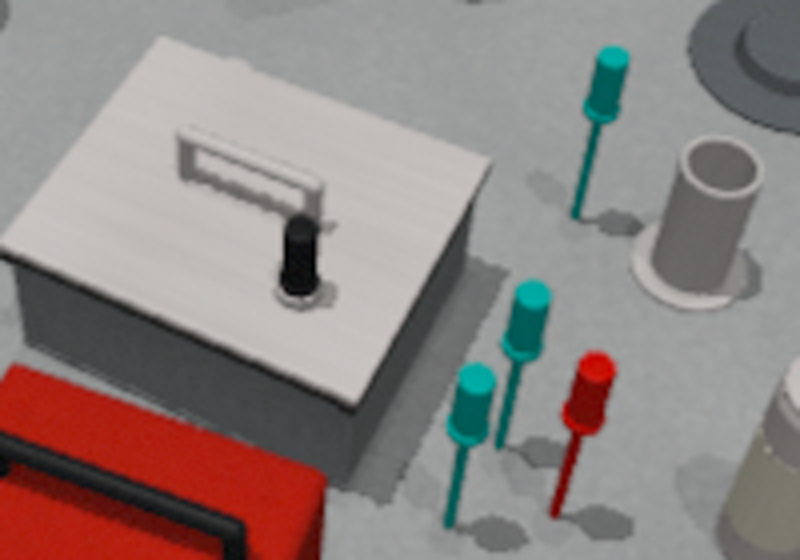

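The crops confirm the black grip in the boss: top crop (444,117), scene crop (301,225). The cup mouth is at top crop (115,440) and scene crop (721,168). A turquoise decoy stands on the tank side of the cup, and two turquoise ones and a red one are behind it.

```bash
cat > h.py <<'E'
from plant import ctrl
import numpy as np
np.set_printoptions(precision=4,suppress=True)
C={n:ctrl.calibration(n) for n in("top","scene")}
off={"top":(95,115),"scene":(205,155)}
def ray(n,u,v,crop=True):
    c=C[n]
    if crop:u,v=off[n][0]+(u+.5)/4-.5,off[n][1]+(v+.5)/4-.5
    T=c["extrinsics"];d=T[:3,:3]@np.linalg.solve(c["K"],[u,v,1.]);return T[:3,3],d
def atz(n,u,v,z):
    p,d=ray(n,u,v);return p+d*(z-p[2])/d[2]
def tri(a,b):
    (p,d),(q,e)=ray("top",*a),ray("scene",*b)
    t=np.linalg.lstsq(np.c_[d,-e],q-p,rcond=None)[0]
    A,B=p+d*t[0],q+e*t[1];return (A+B)/2,np.linalg.norm(A-B)
E
python3 - <<'E'
from h import *
tc=[(370,50),(740,93),(706,403),(330,362)];sc=[(353,405),(3,248),(162,38),(490,162)]
P=[atz("top",*a,.115) for a in tc];Q=[atz("scene",*a,.115) for a in sc]
for X in(P,Q):
    X=np.array(X);print(X[:,:2].ravel(),"c",X.mean(0),"sides",[np.linalg.norm(X[i]-X[i-1]) for i in range(4)],
     "yaw",np.degrees(np.arctan2(*(X[0]+X[3]-X[1]-X[2])[[1,0]]))-90, np.degrees(np.arctan2(*(X[0]+X[1]-X[2]-X[3])[[1,0]])))
print("grip top",tri((444,117),(301,225)),atz("top",444,117,.179),atz("scene",301,225,.179))
print("cup",tri((115,440),(721,168)),atz("top",115,440,.11),atz("scene",721,168,.11))
for a,b in(((455,207),(320,185)),((610,225),(182,133))):print("handle",tri(a,b),atz("top",*a,.159))
for a,b in(((215,465),(612,55)),((230,138),(532,292)),((258,38),(476,375)),((158,85),(597,362))):print("decoy top",tri(a,b))
for b in((577,217),(500,447),(450,527),(555,517)):print("base",atz("scene",*b,0))
E
```

```text
[ 0.735   0.1568  0.7111 -0.0908  0.5046 -0.0718  0.5259  0.175 ] c [0.6192 0.0423 0.115 ] sides [np.float64(0.20981582819882713), np.float64(0.24876987621904462), np.float64(0.20731245034162038), np.float64(0.2476502712521696)] yaw -5.2253237216138615 -5.101721510177104
[ 0.7372  0.1552  0.7116 -0.0853  0.5041 -0.0681  0.5289  0.1765] c [0.6204 0.0446 0.115 ] sides [np.float64(0.20940622430449757), np.float64(0.24184913123521035), np.float64(0.20826782734872515), np.float64(0.24593353744992003)] yaw -5.933692416437296 -5.3023932802970535
grip top (array([0.6756, 0.0971, 0.1823]), np.float64(0.0016237079868889584)) [0.6766 0.0968 0.179 ] [0.6728 0.0971 0.179 ]
cup (array([0.4717, 0.3161, 0.1082]), np.float64(0.001069134165718734)) [0.4719 0.3149 0.11  ] [0.4731 0.3166 0.11  ]
handle (array([0.6235, 0.0912, 0.158 ]), np.float64(0.0007481614944956275)) [0.6235 0.0907 0.159 ]
handle (array([ 0.6141, -0.0058,  0.1553]), np.float64(0.002944162165348251)) [ 0.6142 -0.0073  0.159 ]
decoy top (array([0.4588, 0.2312, 0.1691]), np.float64(0.0004153089857948715))
decoy top (array([0.6622, 0.2324, 0.1696]), np.float64(0.0013089367186680308))
decoy top (array([0.7269, 0.2185, 0.1679]), np.float64(0.0018632801493282812))
decoy top (array([0.695 , 0.2784, 0.1704]), np.float64(0.00010428397932731768))
base [ 0.4552  0.234  -0.    ]
base [0.6603 0.2349 0.    ]
base [0.7271 0.2219 0.    ]
base [0.6957 0.2804 0.    ]
```

apply_moves:
  targets:
    - {"travel": [0,0,0],"roll": 7.5,"jaw": 87}
    - {"travel": [0,0,0],"roll": 7.5,"jaw": 87}
    - {"travel": [0,0,0],"roll": 7.5,"jaw": 87}
    - {"travel": [0,0,0],"roll": 7.5,"jaw": 87}
    - {"travel": [0,0,0],"roll": 0,"jaw": 87}

```text
clock: 0.6
tool_pos: [0.2842, -0.612, 0.248]
orientation: [180.0, -0.0, 174.8]
force: [0.6, -0.3, 0.4]
opening: 0.0868
gripper_force: 0.0
```

```bash
cat >> h.py <<'E'
from scipy.spatial.transform import Rotation as Ro
def togo(p):
    o=ctrl.get_obs();R=Ro.from_euler("xyz",o["orientation"],degrees=True)
    print("t",o["clock"],"pos",o["tool_pos"],"rpy",o["orientation"],"F",o["force"],"open",o["opening"],"J",o["joint_pos"])
    print("shift mm",1000*R.inv().apply(np.array(p)-o["tool_pos"]))
E
python3 -c "
from h import *
togo([.675,.098,.26])"
```

```text
t 0.6 pos [ 0.2842 -0.612   0.248 ] rpy [179.9539  -0.0311 174.7949] F [ 0.6032 -0.2605  0.3905] open 0.0868265337553409 J [-48.5824  20.5727   0.6545  -0.0129 -70.136  -46.6184]
shift mm [-324.7871  742.4983  -11.5656]
```

apply_moves:
  targets:
    - {"travel": [-16,37,-1],"roll": 0,"jaw": 87}
    - {"travel": [-16,37,-1],"roll": 0,"jaw": 87}
    - {"travel": [-16,37,-1],"roll": 0,"jaw": 87}
    - {"travel": [-16,37,-1],"roll": 0,"jaw": 87}
    - {"travel": [-16,37,-1],"roll": 0,"jaw": 87}
    - {"travel": [-16,37,-1],"roll": 0,"jaw": 87}
    - {"travel": [-16,37,-1],"roll": 0,"jaw": 87}
    - {"travel": [-16,37,-1],"roll": 0,"jaw": 87}
    - {"travel": [-16,37,-1],"roll": 0,"jaw": 87}
    - {"travel": [-16,37,-1],"roll": 0,"jaw": 87}

```text
clock: 1.6
tool_pos: [0.4769, -0.2562, 0.2586]
orientation: [180.0, 0.0, 175.2]
force: [2.1, -1.1, 0.3]
opening: 0.0871
gripper_force: 0.0
```

apply_moves:
  targets:
    - {"travel": [-16,37,-1],"roll": 0,"jaw": 87}
    - {"travel": [-16,37,-1],"roll": 0,"jaw": 87}
    - {"travel": [-16,37,0],"roll": 0,"jaw": 87}
    - {"travel": [-16,37,0],"roll": 0,"jaw": 87}
    - {"travel": [-16,37,0],"roll": 0,"jaw": 87}
    - {"travel": [-16,37,0],"roll": 0,"jaw": 87}
    - {"travel": [-16,37,0],"roll": 0,"jaw": 87}
    - {"travel": [-16,37,0],"roll": 0,"jaw": 87}
    - {"travel": [-19,36,0],"roll": 0,"jaw": 87}
    - {"travel": [0,0,0],"roll": 0,"jaw": 87}

```text
clock: 2.6
tool_pos: [0.6541, 0.0636, 0.2591]
orientation: [-180.0, -0.0, 175.3]
force: [-0.4, -0.7, 0.2]
opening: 0.0871
gripper_force: 0.0
```

```bash
python3 -c "
from h import *
import cv2
togo([.675,.098,.26])
o=ctrl.get_obs();im=ctrl.snapshot('wrist');c=ctrl.calibration('wrist')
T=np.eye(4);T[:3,:3]=Ro.from_euler('xyz',o['orientation'],degrees=True).as_matrix();T[:3,3]=o['tool_pos']
M=np.linalg.inv(T@c['hand_eye'])
im=im[:,:,::-1].copy()
for p in([.675,.098,.179],[.675,.098,.125],[.6189,.0425,.161]):
    q=c['K']@(M@np.r_[p,1])[:3];q=q[:2]/q[2];print(q);cv2.drawMarker(im,tuple(int(round(v)) for v in q),(0,0,255),0,10,1)
cv2.imwrite('pics/w1.png',im)"
```

```text
t 2.6 pos [0.6541 0.0636 0.2591] rpy [-179.9863   -0.0446  175.3355] F [-0.3695 -0.7426  0.2119] open 0.08705894351803369 J [  22.5198   18.5694   -0.8162   -0.0087  -70.6603 -117.1813]
shift mm [-18.0246  35.9558  -0.8908]
[298.2823 231.8981]
[289.4663 207.95  ]
[218.6254 159.5909]
```

View pics/w1.png

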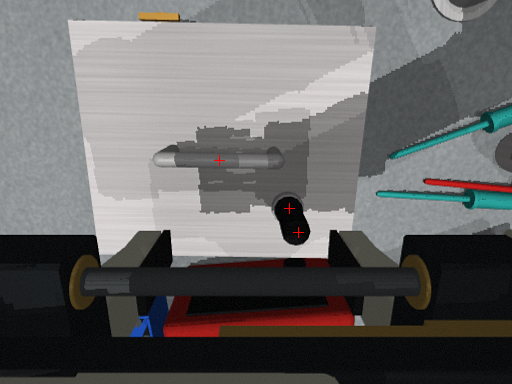

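The wrist view shows the predicted grip top (298,232), boss (289,208) and handle middle (219,160) all landing on the real things, so the estimate holds. I'll go over the grip, then down.

apply_moves:
  targets:
    - {"travel": [-9,18,0],"roll": 0,"jaw": 87}
    - {"travel": [-9,18,0],"roll": 0,"jaw": 87}
    - {"travel": [0,0,0],"roll": 0.5,"jaw": 87}
    - {"travel": [0,0,10],"roll": 0,"jaw": 87}
    - {"travel": [0,0,10],"roll": 0,"jaw": 70}
    - {"travel": [0,0,0],"roll": 0,"jaw": 70}

```text
clock: 3.25
tool_pos: [0.6721, 0.0932, 0.2382]
orientation: [-179.9, -0.2, 174.4]
force: [-0.1, -0.1, -0.5]
opening: 0.0764
gripper_force: 0.0
```

```bash
python3 -c "
from h import *
togo([.675,.098,.16])"
```

```text
t 3.25 pos [0.6721 0.0932 0.2382] rpy [-179.9392   -0.1932  174.3883] F [-0.1384 -0.1168 -0.5419] open 0.07644867138364202 J [  24.288    21.3334    0.5119   -0.0466  -69.3762 -119.883 ]
shift mm [-2.7084  5.194  78.1886]
```

apply_moves:
  targets:
    - {"travel": [-3,5,10],"roll": 0,"jaw": 70}
    - {"travel": [0,0,20],"roll": 0,"jaw": 70}
    - {"travel": [0,0,20],"roll": 0,"jaw": 70}
    - {"travel": [0,0,18],"roll": 0,"jaw": 70}
    - {"travel": [0,0,10],"roll": 0,"jaw": 70}
    - {"travel": [0,0,0],"roll": 0,"jaw": 70}
    - {"travel": [0,0,0],"roll": 0,"jaw": 70}

```text
clock: 3.95
tool_pos: [0.6774, 0.0988, 0.1631]
orientation: [-180.0, 0.0, 174.4]
force: [0.7, -0.2, 1.1]
opening: 0.0701
gripper_force: 0.0
```

```bash
python3 -c "
from h import *
togo([.675,.098,.16])"
```

```text
t 3.95 pos [0.6774 0.0988 0.1631] rpy [-179.9947    0.0362  174.4234] F [ 0.6757 -0.1516  1.074 ] open 0.07007374875108965 J [  24.5812   24.7736   -4.4028    0.0261  -60.7949 -120.1705]
shift mm [ 2.2987 -1.0203  3.064 ]
```

apply_moves:
  targets:
    - {"travel": [2,-1,3],"roll": 0,"jaw": 50}
    - {"travel": [0,0,0],"roll": 0,"jaw": 35}
    - {"travel": [0,0,0],"roll": 0,"jaw": 25}
    - {"travel": [0,0,0],"roll": 0,"jaw": 10}
    - {"travel": [0,0,0],"roll": 0,"jaw": 10}
    - {"travel": [0,0,0],"roll": 0,"jaw": 10}
    - {"travel": [0,0,0],"roll": 0,"jaw": 10}
    - {"travel": [0,0,0],"roll": 0,"jaw": 10}

```text
clock: 4.75
tool_pos: [0.6749, 0.0979, 0.1596]
orientation: [-180.0, 0.0, 174.4]
force: [-0.0, -0.2, 0.8]
opening: 0.0213
gripper_force: 30.0
```

apply_moves:
  targets:
    - {"travel": [0,0,-5],"roll": 0,"jaw": 10}
    - {"travel": [0,0,-10],"roll": 0,"jaw": 10}
    - {"travel": [0,0,-15],"roll": 0,"jaw": 10}
    - {"travel": [0,0,-20],"roll": 0,"jaw": 10}
    - {"travel": [0,0,-20],"roll": 0,"jaw": 10}
    - {"travel": [0,0,-20],"roll": 0,"jaw": 10}
    - {"travel": [0,0,-20],"roll": 0,"jaw": 10}
    - {"travel": [0,0,-20],"roll": 0,"jaw": 10}
    - {"travel": [0,0,-20],"roll": 0,"jaw": 10}
    - {"travel": [0,0,0],"roll": 0,"jaw": 10}

```text
clock: 5.75
tool_pos: [0.6761, 0.0981, 0.3147]
orientation: [179.9, 0.4, 174.4]
force: [0.2, -0.4, -0.4]
opening: 0.0212
gripper_force: 30.0
```

```bash
python3 -c "
from h import *
togo([.472,.3155,.31])
import cv2
s=ctrl.snapshot('scene')[:,:,::-1]
cv2.imwrite('pics/s2.png',cv2.resize(s[100:295,205:425],None,fx=3,fy=3,interpolation=cv2.INTER_CUBIC))"
```

```text
t 5.75 pos [0.6761 0.0981 0.3147] rpy [179.8677   0.3738 174.4295] F [ 0.2011 -0.4314 -0.4306] open 0.021188696368137278 J [  24.5965   19.3715    7.4436    0.0752  -77.6825 -120.1823]
shift mm [224.3101 196.5798   3.7297]
```

View pics/s2.png

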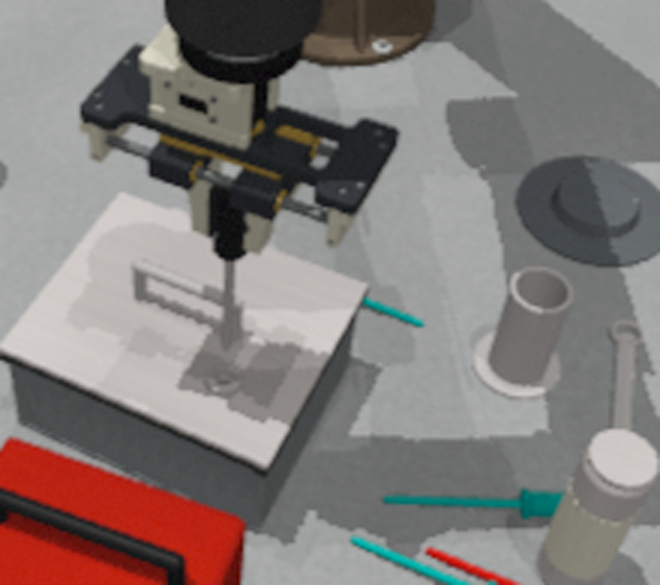

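The dipstick is out and hanging upright, with its tip at about (230,330). The red and turquoise decoys have toppled by themselves. My gripper never came within their reach, and they now lie clear of the path. The cup is unmoved at (540,290), so I carry on to it.

apply_moves:
  targets:
    - {"travel": [12,10,0],"roll": 0,"jaw": 10}
    - {"travel": [24,21,0],"roll": 0,"jaw": 10}
    - {"travel": [24,21,0],"roll": 0,"jaw": 10}
    - {"travel": [24,21,0],"roll": 0,"jaw": 10}
    - {"travel": [24,21,0],"roll": 0,"jaw": 10}
    - {"travel": [24,21,0],"roll": 0,"jaw": 10}
    - {"travel": [24,21,0],"roll": 0,"jaw": 10}
    - {"travel": [24,21,0],"roll": 0,"jaw": 10}
    - {"travel": [24,21,0],"roll": 0,"jaw": 10}
    - {"travel": [18,18,0],"roll": 0,"jaw": 10}

```text
clock: 6.8
tool_pos: [0.4708, 0.3155, 0.3091]
orientation: [-180.0, -0.0, 174.5]
force: [0.2, -0.3, -0.8]
opening: 0.0212
gripper_force: 30.0
```

apply_moves:
  targets:
    - {"travel": [0,0,0],"roll": -8,"jaw": 10}
    - {"travel": [0,0,0],"roll": -8,"jaw": 10}
    - {"travel": [0,0,0],"roll": -8,"jaw": 10}
    - {"travel": [0,0,0],"roll": -8,"jaw": 10}
    - {"travel": [0,0,0],"roll": -8,"jaw": 10}
    - {"travel": [0,0,0],"roll": -8,"jaw": 10}
    - {"travel": [0,0,0],"roll": -8,"jaw": 10}
    - {"travel": [0,0,0],"roll": -8,"jaw": 10}
    - {"travel": [0,0,0],"roll": -8,"jaw": 10}
    - {"travel": [0,0,0],"roll": -8,"jaw": 10}

```text
clock: 7.8
tool_pos: [0.4721, 0.3145, 0.3089]
orientation: [180.0, -0.1, -105.2]
force: [0.2, -0.2, -1.2]
opening: 0.0213
gripper_force: 30.0
```

apply_moves:
  targets:
    - {"travel": [0,0,0],"roll": -8,"jaw": 10}
    - {"travel": [0,0,0],"roll": -8,"jaw": 10}
    - {"travel": [0,0,0],"roll": 0,"jaw": 10}
    - {"travel": [0,0,0],"roll": 0,"jaw": 10}

```text
clock: 8.2
tool_pos: [0.4725, 0.3146, 0.3092]
orientation: [180.0, -0.0, -89.8]
force: [0.2, 0.3, -0.2]
opening: 0.0215
gripper_force: 30.0
```

```bash
python3 -c "
from h import *
togo([.472,.3155,.31])
import cv2
A=ctrl.snapshot('scene')[:,:,::-1][130:290,300:440];B=ctrl.snapshot('top')[:,:,::-1][150:290,60:220]
f=lambda a:cv2.resize(a,(400,int(400*a.shape[0]/a.shape[1])),interpolation=cv2.INTER_CUBIC)
a,b=f(A),f(B);h=max(len(a),len(b));pad=lambda a:np.vstack([a,np.zeros((h-len(a),400,3),np.uint8)])
cv2.imwrite('pics/s3.png',np.hstack([pad(a),pad(b)]))"
```

```text
t 8.2 pos [0.4725 0.3146 0.3092] rpy [179.9667  -0.022  -89.817 ] F [ 0.2057  0.275  -0.2097] open 0.021510813600850658 J [ 53.3967   8.5131  -7.577   -0.014  -73.9475 -53.2099]
shift mm [-0.9285  0.4623 -0.8008]
```

View pics/s3.png

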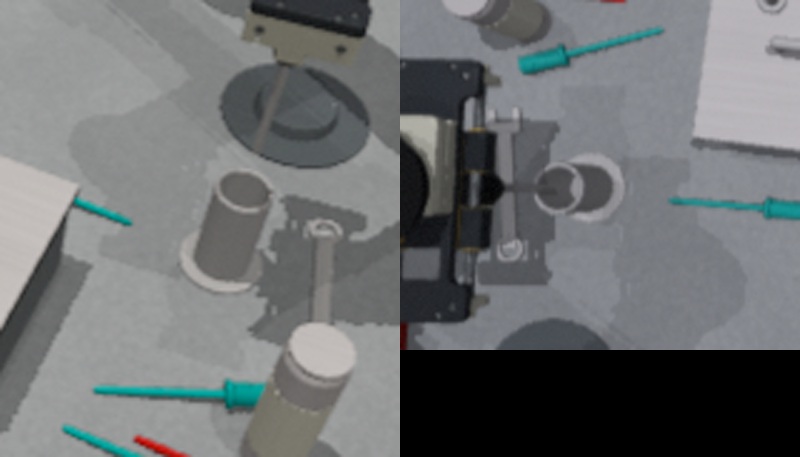

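The dipstick's tip hangs over the cup, at scene crop (258,160), with the mouth at (243,195) directly below. The cup surroundings are clear. I lower it.

apply_moves:
  targets:
    - {"travel": [-1,0,10],"roll": 0,"jaw": 10}
    - {"travel": [0,0,15],"roll": 0,"jaw": 10}
    - {"travel": [0,0,15],"roll": 0,"jaw": 10}
    - {"travel": [0,0,15],"roll": 0,"jaw": 10}
    - {"travel": [0,0,10],"roll": 0,"jaw": 10}
    - {"travel": [0,0,10],"roll": 0,"jaw": 10}

```text
clock: 8.9
tool_pos: [0.4729, 0.3156, 0.2336]
orientation: [180.0, -0.0, -89.6]
force: [-0.0, 0.2, -0.2]
opening: 0.021
gripper_force: 30.0
```

apply_moves:
  targets:
    - {"travel": [0,0,15],"roll": 0,"jaw": 10}
    - {"travel": [0,0,15],"roll": 0,"jaw": 10}
    - {"travel": [0,0,15],"roll": 0,"jaw": 10}
    - {"travel": [0,0,12],"roll": 0,"jaw": 10}
    - {"travel": [0,0,8],"roll": 0,"jaw": 10}
    - {"travel": [0,0,5],"roll": 0,"jaw": 10}
    - {"travel": [0,0,0],"roll": 0,"jaw": 10}
    - {"travel": [0,0,0],"roll": 0,"jaw": 10}

```text
clock: 9.7
tool_pos: [0.4733, 0.3159, 0.165]
orientation: [-180.0, 0.0, -89.6]
force: [0.2, 0.2, -0.4]
opening: 0.0218
gripper_force: 30.0
```

apply_moves:
  targets:
    - {"travel": [0,0,4],"roll": 0,"jaw": 10}
    - {"travel": [0,0,3],"roll": 0,"jaw": 10}
    - {"travel": [0,0,0],"roll": 0,"jaw": 10}
    - {"travel": [0,0,0],"roll": 0,"jaw": 30}
    - {"travel": [0,0,0],"roll": 0,"jaw": 60}
    - {"travel": [0,0,0],"roll": 0,"jaw": 87}
    - {"travel": [0,0,0],"roll": 0,"jaw": 87}
    - {"travel": [0,0,0],"roll": 0,"jaw": 87}
    - {"travel": [0,0,0],"roll": 0,"jaw": 87}
    - {"travel": [0,0,0],"roll": 0,"jaw": 87}

```text
clock: 10.7
tool_pos: [0.473, 0.3156, 0.1575]
orientation: [180.0, -0.0, -89.6]
force: [-0.2, 0.0, 0.1]
opening: 0.0722
gripper_force: 0.0
```

apply_moves:
  targets:
    - {"travel": [0,0,0],"roll": 0,"jaw": 87}
    - {"travel": [0,0,-10],"roll": 0,"jaw": 87}
    - {"travel": [0,0,-10],"roll": 0,"jaw": 87}
    - {"travel": [0,0,-20],"roll": 0,"jaw": 87}
    - {"travel": [0,0,-20],"roll": 0,"jaw": 87}
    - {"travel": [0,0,-20],"roll": 0,"jaw": 87}
    - {"travel": [0,0,-20],"roll": 0,"jaw": 87}
    - {"travel": [0,0,0],"roll": 0,"jaw": 87}

```text
clock: 11.5
tool_pos: [0.4742, 0.3167, 0.2619]
orientation: [-179.7, 0.2, -89.6]
force: [0.4, 0.3, -0.7]
opening: 0.0867
gripper_force: 0.0
```

```bash
python3 -c "
from h import *
togo([.619,.0428,.26])
import cv2
s=ctrl.snapshot('scene')[:,:,::-1]
cv2.imwrite('pics/s4.png',cv2.resize(s[130:290,200:440],None,fx=3,fy=3,interpolation=cv2.INTER_CUBIC))"
```

```text
t 11.5 pos [0.4742 0.3167 0.2619] rpy [-179.7346    0.2454  -89.5615] F [ 0.3987  0.3289 -0.6767] open 0.08673837859862546 J [ 53.4297  10.022  -11.9598   0.0695 -67.6626 -53.018 ]
shift mm [ 274.9812 -142.6515    1.3546]
```

View pics/s4.png

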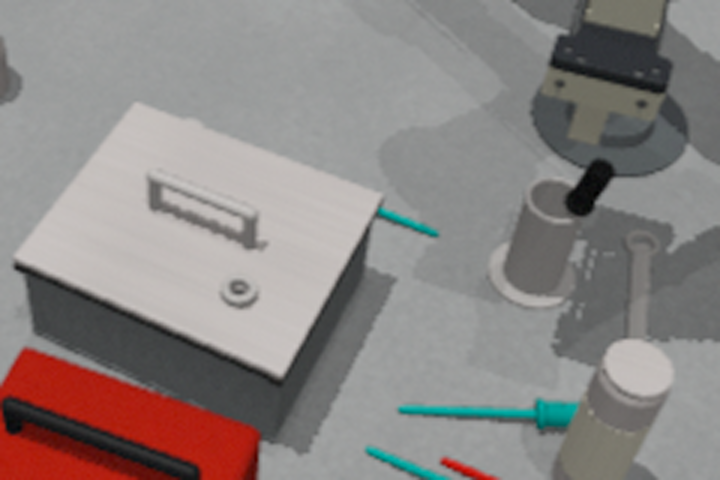

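The dipstick stands in the cup with its collar above the rim, leaning with the grip at (590,188) and the rim at (555,195). The lid is undisturbed, with its handle at (203,207). On to the handle.

apply_moves:
  targets:
    - {"travel": [15,-8,0],"roll": 0,"jaw": 87}
    - {"travel": [29,-15,0],"roll": 0,"jaw": 87}
    - {"travel": [29,-15,0],"roll": 0,"jaw": 87}
    - {"travel": [29,-15,0],"roll": 0,"jaw": 87}
    - {"travel": [29,-15,0],"roll": 0,"jaw": 87}
    - {"travel": [29,-15,0],"roll": 0,"jaw": 87}
    - {"travel": [29,-15,0],"roll": 0,"jaw": 87}
    - {"travel": [29,-15,0],"roll": 0,"jaw": 87}
    - {"travel": [29,-15,0],"roll": 0,"jaw": 87}
    - {"travel": [28,-15,0],"roll": 0,"jaw": 87}

```text
clock: 12.55
tool_pos: [0.618, 0.0394, 0.2569]
orientation: [179.9, -0.0, -89.6]
force: [-0.1, 0.8, 0.7]
opening: 0.0871
gripper_force: 0.0
```

apply_moves:
  targets:
    - {"travel": [0,0,0],"roll": 3,"jaw": 60}
    - {"travel": [0,0,0],"roll": 2.7,"jaw": 60}
    - {"travel": [0,0,0],"roll": 0,"jaw": 60}
    - {"travel": [0,0,0],"roll": 0,"jaw": 60}

```text
clock: 12.95
tool_pos: [0.6177, 0.0411, 0.2571]
orientation: [180.0, -0.0, -95.2]
force: [-0.3, -0.3, 0.2]
opening: 0.0621
gripper_force: 0.0
```

```bash
python3 -c "
from h import *
togo([.619,.0428,.158])
import cv2
o=ctrl.get_obs();im=ctrl.snapshot('wrist');c=ctrl.calibration('wrist')
T=np.eye(4);T[:3,:3]=Ro.from_euler('xyz',o['orientation'],degrees=True).as_matrix();T[:3,3]=o['tool_pos']
M=np.linalg.inv(T@c['hand_eye'])
im=im[:,:,::-1].copy()
for p in([.619,.0428,.161],[.623,.0876,.161],[.615,-.002,.161]):
    q=c['K']@(M@np.r_[p,1])[:3];q=q[:2]/q[2];print(q);cv2.drawMarker(im,tuple(int(round(v)) for v in q),(0,0,255),0,10,1)
cv2.imwrite('pics/w2.png',im)"
```

```text
t 12.95 pos [0.6177 0.0411 0.2571] rpy [179.9522  -0.02   -95.2257] F [-0.3162 -0.2877  0.2483] open 0.06213703840520339 J [ 21.8561  15.0596  -5.9978  -0.0043 -68.9942 -27.0803]
shift mm [-1.8044 -1.2166 99.1099]
[249.0868 205.82  ]
[249.2298 257.398 ]
[248.928  148.5021]
```

View pics/w2.png

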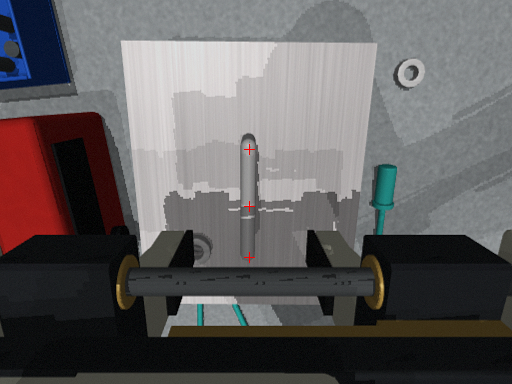

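The wrist view shows the bar running (248,137)–(248,258), midway between the fingers, with the predicted centre (249,206) on it. I descend and grip.

apply_moves:
  targets:
    - {"travel": [-2,-1,10],"roll": 0,"jaw": 60}
    - {"travel": [0,0,20],"roll": 0,"jaw": 60}
    - {"travel": [0,0,20],"roll": 0,"jaw": 60}
    - {"travel": [0,0,20],"roll": 0,"jaw": 60}
    - {"travel": [0,0,15],"roll": 0,"jaw": 60}
    - {"travel": [0,0,9],"roll": 0,"jaw": 60}
    - {"travel": [0,0,0],"roll": 0,"jaw": 60}
    - {"travel": [0,0,0],"roll": 0,"jaw": 60}
    - {"travel": [0,0,0],"roll": 0,"jaw": 60}

```text
clock: 13.9
tool_pos: [0.6197, 0.0438, 0.1645]
orientation: [-179.9, 0.0, -95.3]
force: [0.2, 0.2, 0.1]
opening: 0.0598
gripper_force: 0.0
```

```bash
python3 -c "
from h import *
togo([.619,.0428,.158])"
```

```text
t 13.9 pos [0.6197 0.0438 0.1645] rpy [-179.9181    0.0272  -95.2684] F [0.1893 0.2339 0.1345] open 0.05982383921502458 J [ 22.033   19.183  -12.94     0.0158 -57.7918 -27.3098]
shift mm [1.0498 0.609  6.4845]
```

apply_moves:
  targets:
    - {"travel": [0,0,4],"roll": 0,"jaw": 40}
    - {"travel": [0,0,2],"roll": 0,"jaw": 30}
    - {"travel": [0,0,0],"roll": 0,"jaw": 22}
    - {"travel": [0,0,0],"roll": 0,"jaw": 16}
    - {"travel": [0,0,0],"roll": 0,"jaw": 13}
    - {"travel": [0,0,0],"roll": 0,"jaw": 5}
    - {"travel": [0,0,0],"roll": 0,"jaw": 5}
    - {"travel": [0,0,0],"roll": 0,"jaw": 5}
    - {"travel": [0,0,0],"roll": 0,"jaw": 5}

```text
clock: 14.8
tool_pos: [0.6195, 0.0436, 0.1577]
orientation: [-180.0, 0.0, -95.3]
force: [2.6, 0.2, -0.5]
opening: 0.0112
gripper_force: 30.0
```

```bash
python3 -c "
from h import *
togo([.619,.0428,.158])"
```

```text
t 14.8 pos [0.6195 0.0436 0.1577] rpy [-179.9593    0.0089  -95.2904] F [ 2.6091  0.2426 -0.5238] open 0.011211208812609022 J [ 22.0205  19.5487 -13.3852   0.0128 -57.0258 -27.3178]
shift mm [ 0.8396  0.445  -0.3293]
```

apply_moves:
  targets:
    - {"travel": [0,0,-0.5],"roll": 0,"jaw": 5}
    - {"travel": [0,0,-0.5],"roll": 0,"jaw": 5}
    - {"travel": [0,0,-0.5],"roll": 0,"jaw": 5}
    - {"travel": [0,0,-0.5],"roll": 0,"jaw": 5}
    - {"travel": [0,0,0],"roll": 0,"jaw": 5}

```text
clock: 15.3
tool_pos: [0.6192, 0.0437, 0.1581]
orientation: [180.0, 0.0, -95.3]
force: [6.5, -1.0, -10.8]
opening: 0.0113
gripper_force: 30.0
```

apply_moves:
  targets:
    - {"travel": [0,0,-0.5],"roll": 0,"jaw": 5}
    - {"travel": [0,0,-0.5],"roll": 0,"jaw": 5}
    - {"travel": [0,0,-0.5],"roll": 0,"jaw": 5}
    - {"travel": [0,0,-0.5],"roll": 0,"jaw": 5}
    - {"travel": [0,0,0],"roll": 0,"jaw": 5}

```text
clock: 15.8
tool_pos: [0.6184, 0.0436, 0.1593]
orientation: [179.8, -0.0, -95.3]
force: [6.1, -0.8, -14.1]
opening: 0.0113
gripper_force: 30.0
```

apply_moves:
  targets:
    - {"travel": [0,-0.5,-0.5],"roll": 0,"jaw": 5}
    - {"travel": [0,-0.5,-0.5],"roll": 0,"jaw": 5}
    - {"travel": [0,0,-0.5],"roll": 0,"jaw": 5}
    - {"travel": [0,0,-0.5],"roll": 0,"jaw": 5}
    - {"travel": [0,0,0],"roll": 0,"jaw": 5}

```text
clock: 16.3
tool_pos: [0.6203, 0.0436, 0.1642]
orientation: [-180.0, -0.0, -95.3]
force: [-0.5, -0.3, -4.1]
opening: 0.0108
gripper_force: 30.0
```

apply_moves:
  targets:
    - {"travel": [0,0,-0.5],"roll": 0,"jaw": 5}
    - {"travel": [0,0,-0.5],"roll": 0,"jaw": 5}
    - {"travel": [0,0,-0.5],"roll": 0,"jaw": 5}
    - {"travel": [0,0,-0.5],"roll": 0,"jaw": 5}
    - {"travel": [0,0,0],"roll": 0,"jaw": 5}

```text
clock: 16.8
tool_pos: [0.6202, 0.0435, 0.1659]
orientation: [-180.0, 0.0, -95.3]
force: [0.3, 0.6, -5.4]
opening: 0.011
gripper_force: 30.0
```

apply_moves:
  targets:
    - {"travel": [0,0,-2],"roll": 0,"jaw": 5}
    - {"travel": [0,0,-3],"roll": 0,"jaw": 5}
    - {"travel": [0,0,-3],"roll": 0,"jaw": 5}
    - {"travel": [0,0,-3],"roll": 0,"jaw": 5}
    - {"travel": [0,0,-3],"roll": 0,"jaw": 5}
    - {"travel": [0,0,-3],"roll": 0,"jaw": 5}
    - {"travel": [0,0,-3],"roll": 0,"jaw": 5}
    - {"travel": [0,0,-2],"roll": 0,"jaw": 5}
    - {"travel": [0,0,0],"roll": 0,"jaw": 5}
    - {"travel": [0,0,0],"roll": 0,"jaw": 5}

```text
clock: 17.8
tool_pos: [0.6201, 0.0435, 0.1875]
orientation: [180.0, -0.0, -95.3]
force: [0.1, 0.2, -5.4]
opening: 0.0111
gripper_force: 30.0
```

apply_moves:
  targets:
    - {"travel": [0,0,0],"roll": 0,"jaw": 5}
    - {"travel": [0,0,0],"roll": 0,"jaw": 5}
    - {"travel": [0,0,0],"roll": 0,"jaw": 5}
    - {"travel": [0,0,0],"roll": 0,"jaw": 5}
    - {"travel": [0,0,0],"roll": 0,"jaw": 5}

```text
clock: 18.3
tool_pos: [0.6201, 0.0435, 0.1875]
orientation: [180.0, -0.0, -95.3]
force: [0.6, -0.2, -5.3]
opening: 0.011
gripper_force: 30.0
```

```bash
python3 -c "
from h import *
togo([.6195,.0436,.1877])
import cv2
s=ctrl.snapshot('scene')[:,:,::-1]
cv2.imwrite('pics/s5.png',cv2.resize(s[110:300,195:415],None,fx=3,fy=3,interpolation=cv2.INTER_CUBIC))"
```

```text
t 18.3 pos [0.6201 0.0435 0.1875] rpy [179.9973  -0.0001 -95.2875] F [ 0.5909 -0.2161 -5.3156] open 0.01099503112440588 J [ 21.9838  18.1201 -11.1935  -0.0013 -60.6888 -27.2706]
shift mm [-0.031   0.6307 -0.1544]
```

View pics/s5.png

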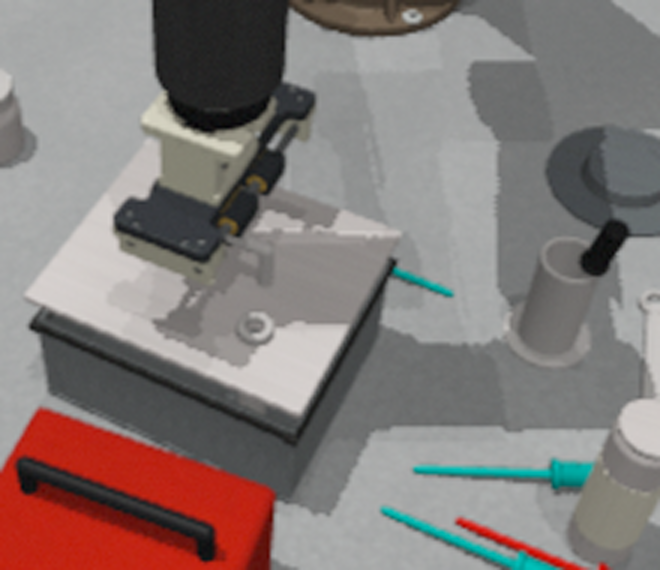

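The lid is up and held, with the gap visible. Lid corners are at (27,300), (298,418) and (400,235). I check level numerically against those pixels.

```bash
python3 -c "
from h import *
c=C['scene'];M=np.linalg.inv(c['extrinsics']);R=Ro.from_euler('z',-5.3,degrees=True)
for a,b,m in((104,-124,(27,300)),(104,124,(298,418)),(-104,124,(400,235))):
    for z in(.141,.145,.149):
        p=R.apply([a/1e3,b/1e3,0])+[.6201,.0435,z];q=c['K']@(M@np.r_[p,1])[:3];q=q[:2]/q[2];print(m,z,(q-[195,110]+.5)*3-.5)
"
```

```text
(27, 300) 0.141 [ 23.7682 300.3796]
(27, 300) 0.145 [ 23.2141 297.3117]
(27, 300) 0.149 [ 22.6567 294.2254]
(298, 418) 0.141 [300.1511 418.6861]
(298, 418) 0.145 [300.4512 415.7366]
(298, 418) 0.149 [300.7532 412.7677]
(400, 235) 0.141 [401.2399 235.7517]
(400, 235) 0.145 [401.7961 232.6216]
(400, 235) 0.149 [402.3554 229.4734]
```

apply_moves:
  targets:
    - {"travel": [0,0,-1],"roll": 0,"jaw": 5}
    - {"travel": [0,0,0],"roll": 0,"jaw": 5}
    - {"travel": [0,0,0],"roll": 0,"jaw": 5}
    - {"travel": [0,0,0],"roll": 0,"jaw": 5}

```text
clock: 18.75
tool_pos: [0.6201, 0.0435, 0.1886]
orientation: [-180.0, 0.0, -95.3]
force: [0.1, 1.2, -6.0]
opening: 0.0109
gripper_force: 30.0
```

```bash
python3 -c "
from plant import ctrl
print(ctrl.close_job())"
```

```text
the job is handed in; nothing more can be done
None
```

The job is handed in at 18.75 s: the dipstick stands tip down in the drip cup and the lid is held level about 3 cm above the rim; the red and turquoise decoys fell over early on (I don't think the arm touched them, but I didn't see them fall) and were left lying.

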